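Fetch the parts basket out of the rinse tank with the lifting hook

TASK

Take the lifting hook from its stand and use it to fetch the small parts basket that hangs deep inside the narrow, drained rinse tank: hook it by its wire bail, without touching the basket with the gripper, and lift it out over the rim. Set it down gently, upright and flat on the floor of the drain tray, unhook it, and hang the hook back in the fork of its stand by its collar. Do not tip the basket or disturb the jar, block and tin nearby.

Things in the scene. Friction and masses are not known exactly. Their poses are not given: they have to be found in the camera images.
- tank: Fixed open-topped steel tank, 116 (its x) x 74 (y) outside, 110 x 68 inside, 135 mm high, walls 3 mm. Origin at the centre of its underside, z up. Two ledges on the long (y) walls, tops at z = 28 mm, carry the basket's lugs between small stops (about 7 mm play along x). Otherwise empty inside.
- basket: Loose open aluminium basket, about 120 g, 42 x 42 x 20 mm; origin at the centre of its underside, z up. Lugs reach y = +-31 mm at z = 16 to 19. A rigid bail of 4 mm wire stands in its y-z plane: uprights at y = +-20 to z = 30, then straight sides to a point at z = 56. It starts hung in the tank by the lugs, origin 12 mm above the tank's, yaw close to the tank's.
- bail_top (a point): The point of the bail (middle of the 4 mm wire), on the basket's z axis 56 mm above its origin; about 67 mm below the tank's rim at the start. Axes as the basket's.
- hook: Loose lifting hook, about 150 g, upright: 5 mm rod along z, origin on its axis at seat height. It ends in a J, open upward, in its x-z plane: underside 5 mm below the seat, tip centred at x = +24, tip top 14.5 mm above the seat, gap rod to tip 19 mm. Collar 24 mm across, z = 85 to 89; black handle 20 (x) x 12 (y), z = 89 to 150. It starts in the fork.
- hook_seat (a point): Where the load rests in the J: upper surface of its bottom, at x = +12 mm, z = 0 of the hook. Axes as the hook's.
- hook_collar (a point): Centre of the underside of the hook's collar, on the rod's axis, z = 85 mm of the hook. Axes as the hook's.
- hook_grip (a point): Middle of the handle where it is gripped from above across its 12 mm (along the hook's y), z = 120 mm of the hook. Axes as the hook's.
- stand: Fixed hook stand: wooden base 90 x 70 x 8 mm, post at x = 14 to 26 mm, at its top a fork of two level prongs, open towards the stand's -x. Prongs 8 mm wide, gap 13 mm, ending at x = -46; underside 106, top 110 mm above the origin, with 4 mm high lips on the last 4 mm of the tips. Origin on the bench, z up.
- stand_slot (a point): Middle of the fork's gap on the level of the prongs' tops, at x = -26, z = 110 mm of the stand: the collar's underside centre rests here. Axes as the stand's.
- tray: Fixed shallow plastic drain tray, 110 x 110 mm outside, 102 x 102 inside, floor top 4 mm and rim 12 mm above its origin at the centre of its underside.
- patina_jar: Bystander: jar 41 mm across, 85 mm high; origin at the centre of its underside.
- bench_block: Bystander: steel bench block 64 x 64 x 19 mm; origin at the centre of its underside.
- tin_1: Bystander: round lidded tin 54 mm across, 21 mm high; origin at the centre of its underside.

How it is judged:
By the outcome, as a careful person would: the job done as asked, in the order asked, and still so for the second after the job is handed in, with the robot touching nothing.
It also fails if it takes over 70 s, if anything falls off the work surface, if the arm or the gripper's body presses on something with over 40 N, if the wrist force passes 120 N, or if a joint passes its speed limit or range.

ROBOT

A 6-joint arm with a two-finger parallel gripper is mounted at the origin on a cart in front of the work surface, level with it; the furniture and walls round the work are solid. World frame = base frame: x ahead of the robot, y to its left, z up, the work surface at z = 0. Lengths are in m, angles in rad, forces in N, time in s.
With the tool pointing down it reaches from about 0.325 to 0.75 m from the base axis. Payload 7.6 kg.
Tool frame: the origin (TCP) lies midway between the tips of the shut fingers; the grasp point (between the pads) lies 19 mm behind it; z points along the fingers, y is the line along which they close (so a half turn about z gives the same grasp; the last joint's range is limited). The gripper opens to 85 mm and grips with 20 to 120 N. Pads are 22 mm wide; open, the fingers measure 114 mm over their backs; the gripper's body (76 mm by 85 mm) begins 54 mm behind the grasp point. The pads swing forward as they close: fully open they stand 13 mm farther back than shut.
Start: joints at [-1.256, 0.052, 1.401, -0, 1.689, -0.07], TCP at [0.197, -0.487, 0.231] pointing down, gripper open.
Joint ranges: [-2.9, 2.9], [-0.91, 2.17], [0.12, 2.37], [-1.06, 4.2], [0.26, 2.73], [-2.93, 2.93]. Speed limits (rad/s): [2.57, 2.57, 3.01, 3.14, 3.14, 3.14].

INTERFACE

Orientations are given as a rotation vector (axis times angle).
In Python, from rig import env gives the robot as it stands.
- The arm moves only by the tool pendant, called after "Call:" by a JSON object that holds its "fn" and its "kwargs", one argument or row to a line. Schema: {"type":"object","properties":{"plan":{"type":"array","items":{"type":"number"},"minItems":7,"maxItems":140},"grip_n":{"type":"number"},"only":{"type":"string"},"quiet":{"type":"boolean"},"lines":{"type":"string"}},"required":["plan"],"additionalProperties":false}. plan is one flat list of numbers that holds 1 to 20 rows one after another, with no inner brackets; each row has 7 numbers: dx, dy, dz in shares of the most that a row can go, 1 being 62.5 mm, then a rotation vector rx, ry, rz in units of 0.2 rad, then the finger opening in m; each row shifts and turns the commanded pose from where the row before left it, along the tool's axes as they then stand; what a row does not reach is not made up. A row lasts 1/8 s, in which the tool goes at most 0.0625 m and 0.188 rad, less where a joint would pass 70% of its speed; a pose out of reach is approached as far as the arm can. The fingers move at their own pace and stop on an object; grip_n is the grip in N (left out, the last holds). Time passes only in rows, so rows that do not move let the fingers close. The tool returns the time, the measured TCP pose, the force, the opening and the grip force at its end. only (a regular expression) keeps the lines of the reply that match it, lines (a string "A,B") keeps lines A to B, and quiet returns only ok. Input that does not fit is refused with a message, and nothing moves.
- env.observe(): the state, without advancing time (a new reading comes with each control period).
- env.camera(name): name is "scene" or "top" or "wrist"; returns a dict with "pixels" (420x560x3 uint8, red, green, blue), "vertical_fov" (degrees; the focal length in pixels is half the picture's height over the tangent of half this angle, whatever the lens; pixels are square), "cx", "cy" (the principal point, pixels), "origin" and "rotation" of the camera in the world; the wrist camera has in their place "hand_eye" (4x4, takes a point from camera to tool coordinates, whose origin is the TCP and whose axes are the flange's). Camera axes: x right, y down, z forward; pixel columns grow to the right and rows downward; lengths in m; the calibration is good to about 2 mm. A picture is of the moment at which its call begins: read the wrist's pose just before it. There is no depth.
- env.close_job(): hands the job in; it is judged then, once.
The state is a dict: "time_s": time; "joint_pos": joint angles; "qvel": joint speeds; "joint_efforts": joint torques, N m; "tool_pos": TCP position; "tool_rot": TCP orientation; "force": force on the tool from outside, world axes, zero at the start; "torque": the same for the moment, N m; "opening": finger opening in m; "grip_force": force on a finger pad.
Only numpy, scipy, OpenCV 4.12 (cv2) and the standard library are available. Lean on these libraries where they do the work, as an engineer would, in place of code of your own. Each camera call takes 0.05 s, during which the arm holds its last target. There are 200 camera calls.

## Working session

There is one attempt and no reset: what is moved stays moved. The work goes in short steps, Python scripts to look and compute and a tool call to move; the robot and the scene stay as the last step left them, time stands still between calls to the robot, and variables do not carry over. Pictures are saved under pics/ and viewed, at most 10 in all, crops included, and the job is handed in when it is done.

```bash
ls; mkdir -p pics; python3 - <<'E'
from rig import env
import cv2,numpy as np
for n in("scene","top"):
    c=env.camera(n); cv2.imwrite(f"pics/{n}0.png",cv2.resize(c["pixels"][:,:,::-1],(784,588),interpolation=cv2.INTER_CUBIC))
    print(n,c["vertical_fov"],c["cx"],c["cy"],c["origin"],np.array(c["rotation"]).tolist())
print(env.observe())
E
```

```text
pics
rig.py
scene 44.41822859614193 269.60839297499706 209.14745160286034 [ 0.3256185  -0.6765113   0.99147896] [-2.408432552190725, 0.507647704249544, -0.16017125240411306]
top 50.44049200328631 279.6608531652643 208.84128591653845 [ 0.53834721 -0.01797722  1.14200989] [-2.1402826207201264, 2.196211986124079, -0.08372921287454643]
{'time_s': 0.1, 'joint_pos': array([-1.25630229e+00,  5.27833023e-02,  1.40163948e+00, -1.57761273e-05,
        1.68859500e+00, -7.03058551e-02]), 'qvel': array([-0.0002557 , -0.00027071, -0.00333316, -0.00149125,  0.00105159,
        0.00067702]), 'joint_efforts': array([ 1.20974513e-03, -3.82584429e+01, -3.60983419e+01, -5.17414071e-05,
        4.82545991e-03,  4.00448528e-05]), 'tool_pos': array([ 0.19700102, -0.48634304,  0.23054344]), 'tool_rot': array([-3.08223847e+00, -6.00447019e-01,  2.96933975e-04]), 'force': array([-0.32261176,  0.05049684, -0.10950513]), 'torque': array([ 0.03672041, -0.03180135,  0.00283171]), 'grip_force': 0.0, 'opening': 0.0853595197406096}
```

View pics/scene0.png

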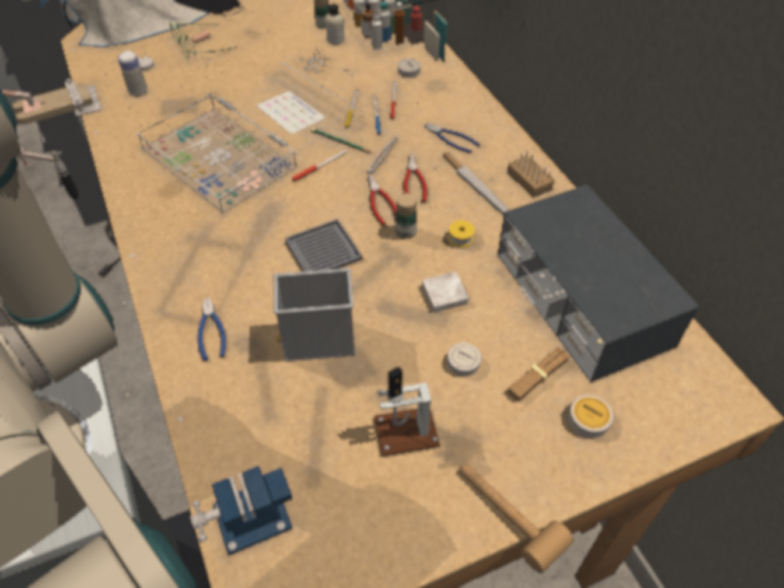

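View pics/top0.png

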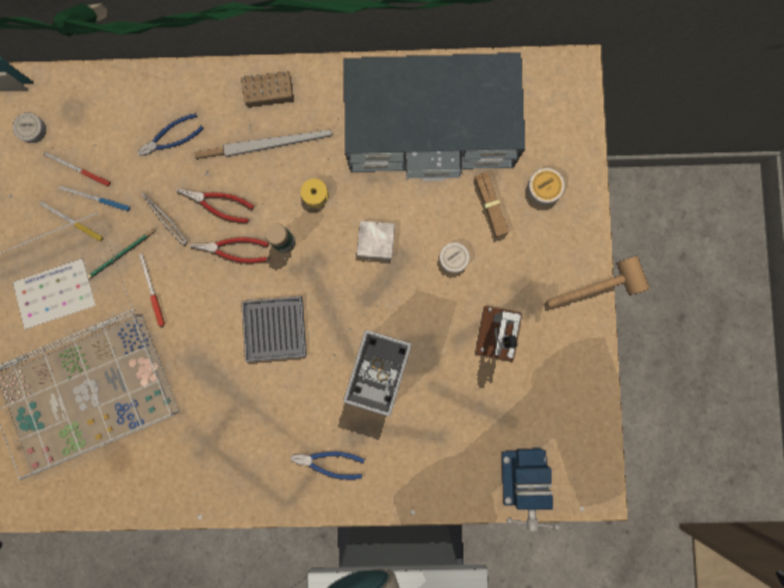

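The scene view shows the tank at (315,315), the stand with the hook at (405,410) and the tray at (323,247). In the top view they are at (378,373), (500,333) and (275,328). Next I'll enlarge these areas.

```bash
python3 - <<'E'
from rig import env
import cv2,numpy as np
t=env.camera("top")["pixels"][:,:,::-1];s=env.camera("scene")["pixels"][:,:,::-1]
R=lambda a,k:cv2.resize(a,None,fx=k,fy=k,interpolation=cv2.INTER_CUBIC)
a=R(t[205:305,240:380],5)   # 700x500
cv2.imwrite("pics/t1.png",a)
b=np.hstack([R(s[190:260,190:260],5.0),R(s[255:328,260:320],350/73.)[:350,:288]])
b2=R(t[205:265,165:225],4) 
W=np.zeros((600,650,3),np.uint8);W[:350,:b.shape[1]]=b;W[355:595,:240]=b2
cv2.imwrite("pics/s1.png",W);print(b.shape)
E
```

```text
(350, 638, 3)
```

View pics/t1.png

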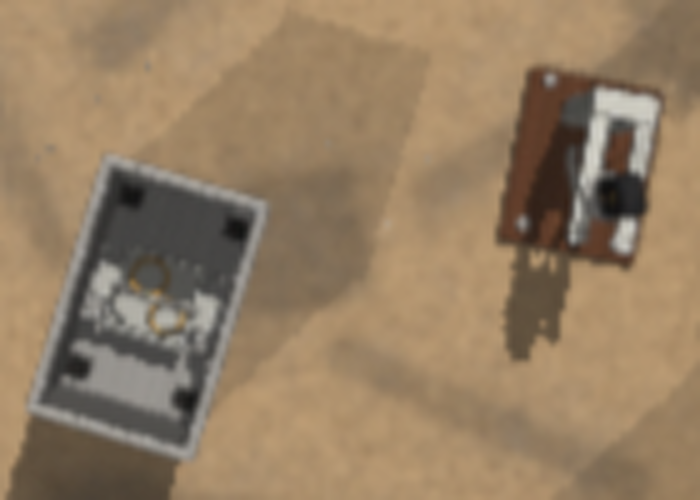

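View pics/s1.png

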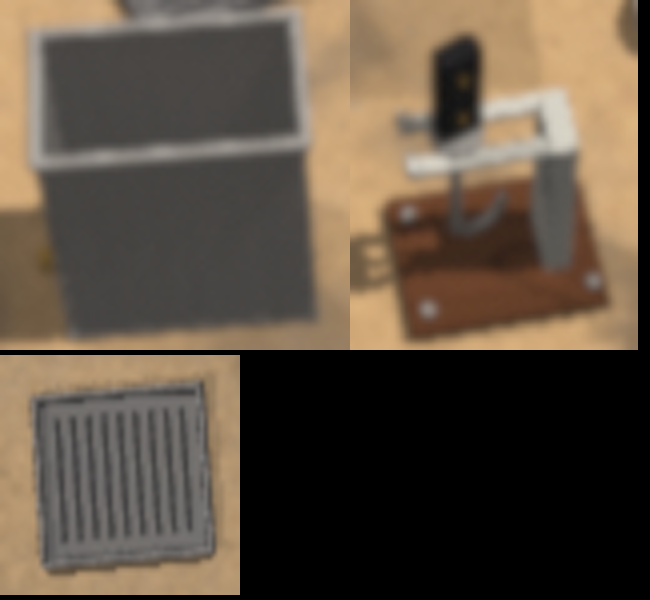

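Top crop (5x, offset 240,205): the tank's rim corners are at (108,155), (268,203), (192,460) and (30,408). The stand's base corners are at (530,67), (663,92), (632,268) and (498,240). The prong tips lie near y≈250 and the J points toward the post. The tray (4x, crop at 165,205) has rim corners (35,42), (203,28), (214,198) and (44,214), after removing the stacking offset.

```bash
cat > h.py <<'E'
from rig import env
import numpy as np
from scipy.spatial.transform import Rotation as Ro
def pose(n):
    c=env.camera(n); f=210/np.tan(np.radians(c["vertical_fov"]/2))
    if n=="wrist":
        return c,f
    r=np.array(c["rotation"]); return (f,c["cx"],c["cy"],np.array(c["origin"]),Ro.from_rotvec(r).as_matrix() if r.shape==(3,) else r)
def ray(P,px,z):
    f,cx,cy,o,R=P; px=np.atleast_2d(px).astype(float)
    d=np.c_[(px[:,0]-cx)/f,(px[:,1]-cy)/f,np.ones(len(px))]@R.T
    return o+d*((z-o[2])/d[:,2])[:,None]
def proj(P,X):
    f,cx,cy,o,R=P; p=(np.atleast_2d(X)-o)@R; return p[:,:2]/p[:,2:]*f+[cx,cy]
def rep(n,p):
    p=np.array(p)[:,:2]; print(n,"c",p.mean(0).round(4))
    for i in range(len(p)):
        e=p[(i+1)%len(p)]-p[i]; print("   ",p[i].round(4),"len",round(np.linalg.norm(e),4),"ang",round(np.degrees(np.arctan2(e[1],e[0])),1))
E
python3 - <<'E'
from h import *
T=pose("top");S=pose("scene")
t=lambda l,k=5,o=(240,205):(np.array(l)+.5)/k+o-.5
rep("tank",ray(T,t([(108,155),(268,203),(192,460),(30,408)]),.135))
rep("base",ray(T,t([(530,67),(663,92),(632,268),(498,240)]),.008))
rep("fork",ray(T,t([(597,85),(663,97),(635,255),(570,245)]),.110))
rep("handle",ray(T,t([(603,175),(645,180)]),.175))
rep("tray",ray(T,t([(35,42),(203,28),(214,198),(44,214)],4,(165,205)),.012))
s=lambda l:(np.array(l)+.5)/5+[190,190]-.5
rep("tankS",ray(S,s([(30,32),(298,14),(310,148),(33,168)]),.135))
k=350/73
s2=lambda l:(np.array(l)+.5-[350,0])/k+[260,255]-.5
rep("handleS",ray(S,s2([(435,50),(455,60),(479,45),(460,35)]),.175))
rep("forkS",ray(S,s2([(408,165),(575,142),(560,92),(400,122)]),.110))
E
```

```text
tank c [0.5026 0.0206]
    [0.5707 0.0378] len 0.0753 ang -108.1
    [ 0.5473 -0.0338] len 0.1192 ang 161.9
    [0.434  0.0032] len 0.076 ang 71.1
    [0.4586 0.0751] len 0.1181 ang -18.4
base c [ 0.5628 -0.1946]
    [ 0.614  -0.1709] len 0.0684 ang -102.2
    [ 0.5995 -0.2378] len 0.0905 ang 167.6
    [ 0.5111 -0.2183] len 0.0687 ang 76.8
    [ 0.5268 -0.1514] len 0.0893 ang -12.6
fork c [ 0.5585 -0.195 ]
    [ 0.598  -0.1878] len 0.0308 ang -101.9
    [ 0.5917 -0.2179] len 0.074 ang 167.5
    [ 0.5194 -0.2019] len 0.0301 ang 79.8
    [ 0.5248 -0.1724] len 0.0749 ang -11.9
handle c [ 0.554 -0.187]
    [ 0.5553 -0.178 ] len 0.0182 ang -98.3
    [ 0.5527 -0.196 ] len 0.0182 ang 81.7
tray c [0.5813 0.2111]
    [0.6325 0.2676] len 0.1076 ang -86.7
    [0.6386 0.1602] len 0.1081 ang -177.0
    [0.5307 0.1545] len 0.108 ang 93.9
    [0.5233 0.2623] len 0.1093 ang 2.8
tankS c [0.5035 0.0188]
    [0.4592 0.0745] len 0.1184 ang -19.2
    [0.5711 0.0356] len 0.076 ang -108.2
    [ 0.5473 -0.0365] len 0.1173 ang 161.1
    [0.4364 0.0015] len 0.0765 ang 72.7
handleS c [ 0.5481 -0.1907]
    [ 0.5397 -0.1882] len 0.0091 ang -54.8
    [ 0.5449 -0.1956] len 0.0118 ang 12.3
    [ 0.5564 -0.1931] len 0.0088 ang 123.7
    [ 0.5515 -0.1858] len 0.0121 ang -168.6
forkS c [ 0.56   -0.1938]
    [ 0.5238 -0.1959] len 0.0697 ang -15.0
    [ 0.5911 -0.214 ] len 0.0248 ang 78.6
    [ 0.596  -0.1897] len 0.0684 ang 168.3
    [ 0.529  -0.1758] len 0.0208 ang -104.4
```

Estimates so far: tank (0.503, 0.020) at yaw −18°, stand (0.563, −0.195) at yaw −12.5°, tray (0.581, 0.211). Next I work out the moves to a viewing pose for the wrist camera.

```bash
cat >> h.py <<'E'
def down(yaw): # tool z down, tool y at world angle yaw(rad)
    y=np.array([np.cos(yaw),np.sin(yaw),0]);z=np.array([0,0,-1.]);return np.c_[np.cross(y,z),y,z]
def delta(p,yawdeg):
    o=env.observe();R=Ro.from_rotvec(o["tool_rot"]).as_matrix();D=down(np.radians(yawdeg))
    print("t",o["time_s"],"pos",o["tool_pos"].round(4),"y-yaw",np.degrees(np.arctan2(R[1,1],R[0,1])).round(2),"F",o["force"].round(2),"open",round(o["opening"],4),"q6",o["joint_pos"].round(2))
    d=np.array(p)-o["tool_pos"]
    print("d old axes",(R.T@d).round(4),"d new axes",(D.T@d).round(4),"rv",Ro.from_matrix(R.T@D).as_rotvec().round(4))
def wrist():
    o=env.observe();c=env.camera("wrist");f=210/np.tan(np.radians(c["vertical_fov"]/2));H=np.array(c["hand_eye"])
    R=Ro.from_rotvec(o["tool_rot"]).as_matrix();return c["pixels"],(f,c["cx"],c["cy"],o["tool_pos"]+R@H[:3,3],R@H[:3,:3])
E
python3 - <<'E'
from h import *
delta((.50,-.19,.30),77.5);delta((.50,-.19,.30),-102.5)
c=env.camera("wrist");print(np.array(c["hand_eye"]).round(3),c["vertical_fov"],c["cx"],c["cy"])
E
```

```text
t 0.3 pos [ 0.1971 -0.4865  0.231 ] y-yaw -67.95 F [ 0.78 -0.27  0.36] open 0.0853 q6 [-1.26  0.05  1.4  -0.    1.69 -0.07]
d old axes [ 0.3921 -0.1611 -0.0689] d new axes [-0.2316  0.3551 -0.069 ] rv [-2.0000e-04 -6.0000e-04 -2.5386e+00]
t 0.3 pos [ 0.1971 -0.4865  0.231 ] y-yaw -67.95 F [ 0.78 -0.27  0.36] open 0.0853 q6 [-1.26  0.05  1.4  -0.    1.69 -0.07]
d old axes [ 0.3921 -0.1611 -0.0689] d new axes [ 0.2316 -0.3551 -0.069 ] rv [-5.00e-04  1.00e-04  6.03e-01]
[[-0.    -0.945 -0.326  0.085]
 [ 1.    -0.     0.     0.   ]
 [-0.    -0.326  0.945 -0.143]
 [ 0.     0.     0.     1.   ]] 69.76326743744873 283.62057573970685 204.07101254813506
```
Camera at tool x+85, 143 behind, looking slightly toward -x tool (toward TCP). With y-yaw -102.5: tool x = y×z: y=(-.22,-.98,0), z=(0,0,-1): cross = (y_y*z_z - 0, 0 - y_x*z_z... ) = ( .98, -.22, 0) → tool x forward = world +x-ish = hook x. Good.

The manual's scale: shifts go in shares of 62.5 mm and turns go in units of 0.2 rad. Converting my numbers, 0.0454 m is 0.7264, -0.0233 m is -0.3728, 0.151 rad is 0.755.

Call:
{"fn": "pendant", "kwargs": {
  "plan": [0.7264,-0.3728,-0.1104,0,0,0,0.085,0.7264,-0.3728,-0.1104,0,0,0,0.085,0.7264,-0.3728,-0.1104,0,0,0,0.085,0.7264,-0.3728,-0.1104,0,0,0,0.085,0.7264,-0.3728,-0.1104,0,0,0,0.085,0.7264,-0.3728,-0.1104,0,0,0,0.085,0.7264,-0.3728,-0.1104,0,0,0,0.085,0.7264,-0.3728,-0.1104,0,0,0,0.085,0.7264,-0.3728,-0.1104,0,0,0,0.085,0.7264,-0.3728,-0.1104,0,0,0,0.085,0,0,0,0,0,0.755,0.085,0,0,0,0,0,0.755,0.085,0,0,0,0,0,0.755,0.085,0,0,0,0,0,0.755,0.085,0,0,0,0,0,0,0.085,0,0,0,0,0,0,0.085],
  "grip_n": 40
}}

```text
time_s: 2.35
tool_pos: [0.5304, -0.1003, 0.3003]
tool_rot: [3.123, -0.339, -0.0]
force: [-0.2, -0.2, 0.0]
opening: 0.0851
grip_force: 0.0
```

```bash
python3 - <<'E'
from h import *
import cv2
delta((.55,-.19,.30),-102.5)
I,P=wrist();np.save("P1.npy",np.array(P,dtype=object),allow_pickle=True)
cv2.imwrite("pics/w1raw.png",I[:,:,::-1])
cv2.imwrite("pics/w1.png",cv2.resize(I[:,:,::-1],(784,588),interpolation=cv2.INTER_CUBIC))
print(proj(P,[(.503,.02,.135),(.5376,-.189,.11),(.503,.02,.068),(.5376,-.189,.175)]).round(1))
E
```

```text
t 2.35 pos [ 0.5304 -0.1003  0.3003] y-yaw -102.4 F [-0.17 -0.18  0.02] open 0.0851 q6 [-0.26  0.09  1.23 -0.    1.83  1.53]
d old axes [0.0384 0.0834 0.0003] d new axes [0.0385 0.0834 0.0003] rv [0.0001 0.     0.0018]
[[183.6 230.4]
 [360.5 156. ]
 [199.5 209.7]
 [377.8 168.6]]
```

View pics/w1.png

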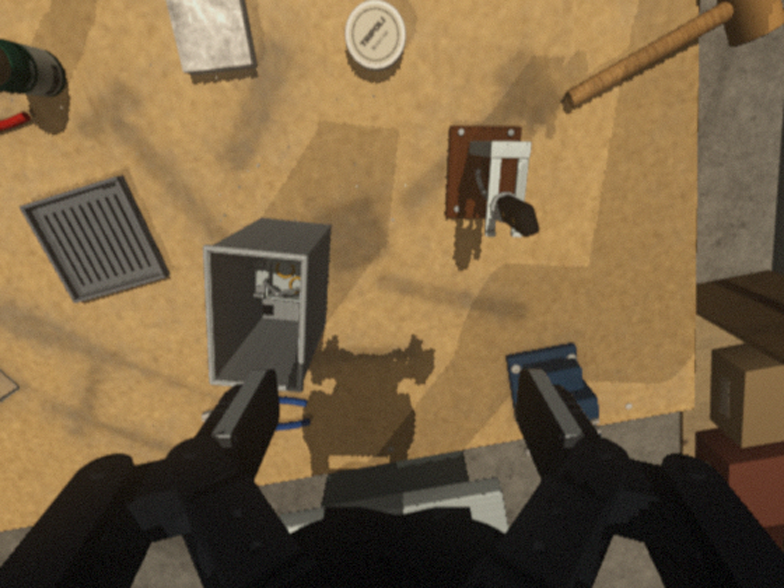

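The wrist view shows the tank rim at (255,315), with the bail and basket inside near (278,285), and the hook handle at (515,213) over the fork. I'll enlarge both.

```bash
python3 - <<'E'
import cv2,numpy as np
I=cv2.imread("pics/w1raw.png");R=lambda a,k:cv2.resize(a,None,fx=k,fy=k,interpolation=cv2.INTER_CUBIC)
W=np.zeros((560,790,3),np.uint8)
W[:,:410]=R(I[180:250,170:221.25.__int__()+1],8)[:560,:410] if 0 else 0
a=R(I[180:250,172:222],8);b=R(I[90:180,325:388],6)
W[:a.shape[0],:a.shape[1]]=a;W[:b.shape[0],410:410+b.shape[1]]=b
cv2.imwrite("pics/w1c.png",W);print(a.shape,b.shape)
E
```

```text
(560, 400, 3) (540, 378, 3)
```

View pics/w1c.png

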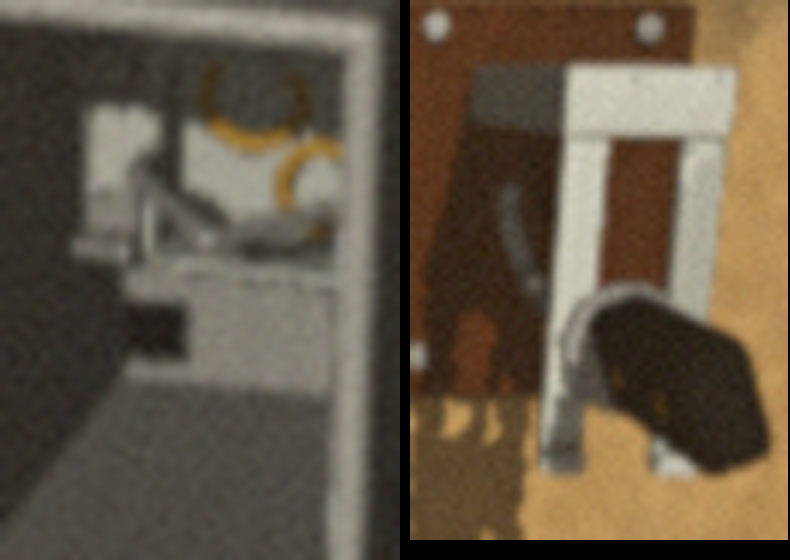

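```bash
python3 - <<'E'
from h import *
import cv2
from scipy.optimize import minimize
P=tuple(np.load("P1.npy",allow_pickle=True))
Z=lambda c,yaw,l:np.array([[c[0]+np.cos(yaw)*a-np.sin(yaw)*b,c[1]+np.sin(yaw)*a+np.cos(yaw)*b,z] for a,b,z in l])
A=lambda X:((proj(P,X)+.5-[172,180])*8-.5).round(0).tolist()
B=lambda X:((proj(P,X)+.5-[325,90])*6-.5+[410,0]).round(0).tolist()
for c,y in(((.503,.02),-18.5),):
    print("bail",A(Z(c,np.radians(y),[(0,.02,.032),(0,.02,.042),(0,0,.068),(0,-.02,.042),(0,-.02,.032)])))
    print("basket rim",A(Z(c,np.radians(y),[(-.021,.021,.032),(.021,.021,.032),(.021,-.021,.032),(-.021,-.021,.032)])))
    print("tank rim out",A(Z(c,np.radians(y),[(-.058,.037,.135),(.058,.037,.135),(.058,-.037,.135),(-.058,-.037,.135)])))
ib=lambda l:(np.array(l)-[410,0]+.5)/6+[325,90]-.5
rep("fork",ray(P,ib([(567,68),(737,70),(700,475),(543,472)]),.11))
rep("slotline",ray(P,ib([(608,140),(680,138)]),.11)); print("collar",ray(P,ib([(637,355)]),.114))
I=cv2.imread("pics/w1raw.png");c=I[90:180,325:388];K=cv2.resize(c,None,fx=6,fy=6,interpolation=cv2.INTER_CUBIC).astype(int)
m=((K.max(2)<75)).astype(np.uint8);m[:, :170]=0;m[:280]=0
def mask(q):
    X=Z(q[:2],q[2],[(a,b,z) for a in(-.01,.01) for b in(-.006,.006) for z in(.114,.175)])
    h=cv2.convexHull((np.array(B(X))-[410,0]).astype(np.int32));M=np.zeros(m.shape,np.uint8);cv2.fillConvexPoly(M,h,1);return M
cost=lambda q:1-(mask(q)&m).sum()/((mask(q)|m).sum())
best=min((minimize(cost,[.538,-.189,y0],method="Nelder-Mead",options=dict(initial_simplex=[[.538,-.189,y0],[.543,-.189,y0],[.538,-.184,y0],[.538,-.189,y0+.15]])) for y0 in(-.3,-.1,.1,.3)),key=lambda r:r.fun)
q=best.x;print(q,np.degrees(q[2]),best.fun)
print("Jtip",B(Z(q[:2],q[2],[(.024,0,.0395)])),"J bottom",B(Z(q[:2],q[2],[(.012,0,.0225)])))
E
```

```text
bail [[164.0, 161.0], [148.0, 179.0], [223.0, 241.0], [376.0, 202.0], [387.0, 183.0]]
basket rim [[158.0, 269.0], [159.0, 48.0], [398.0, 72.0], [389.0, 292.0]]
tank rim out [[-157.0, 742.0], [-188.0, -25.0], [377.0, 33.0], [349.0, 789.0]]
fork c [ 0.5588 -0.1939]
    [ 0.5972 -0.1868] len 0.0297 ang -103.1
    [ 0.5905 -0.2157] len 0.0718 ang 168.0
    [ 0.5203 -0.2008] len 0.0295 ang 76.5
    [ 0.5272 -0.1721] len 0.0716 ang -11.9
slotline c [ 0.5825 -0.1984]
    [ 0.5837 -0.1922] len 0.0127 ang -100.9
    [ 0.5813 -0.2046] len 0.0127 ang 79.1
collar [[ 0.54589239 -0.19129081  0.114     ]]
[ 0.5474002  -0.18905373  0.48521661] 27.800864113670116 0.16462490801264018
Jtip [[476.0, 213.0]] J bottom [[496.0, 249.0]]
```

```bash
python3 - <<'E'
from h import *
P=tuple(np.load("P1.npy",allow_pickle=True))
ib=lambda l:(np.array(l)-[410,0]+.5)/6+[325,90]-.5
rep("top",ray(P,ib([(770,442),(738,340),(718,475)]),.175))
rep("bot",ray(P,ib([(592,325),(602,395)]),.114))
print(ray(P,ib([(510,190)]),.0395),ray(P,ib([(512,185)]),.036))
Z=lambda c,yaw,l:np.array([[c[0]+np.cos(yaw)*a-np.sin(yaw)*b,c[1]+np.sin(yaw)*a+np.cos(yaw)*b,z] for a,b,z in l])
B=lambda X:((proj(P,X)+.5-[325,90])*6-.5+[410,0]).round(0).tolist()
for y in (-5,3,10): print(y,"T",B(Z((.546,-.1905),np.radians(y),[(a,b,.175) for a,b in((-.01,-.006),(.01,-.006),(.01,.006),(-.01,.006))])),"B",B(Z((.546,-.1905),np.radians(y),[(a,b,.114) for a,b in((.01,.006),(-.01,.006))])),"J",B(Z((.546,-.1905),np.radians(y),[(.024,0,.036),(.012,0,.0225),(0,0,.03)])))
E
```

```text
top c [ 0.5454 -0.1918]
    [ 0.5411 -0.1955] len 0.0164 ang 10.4
    [ 0.5573 -0.1926] len 0.0202 ang 165.0
    [ 0.5378 -0.1873] len 0.0089 ang -67.8
bot c [ 0.5465 -0.1841]
    [ 0.553  -0.1841] len 0.0129 ang -179.9
    [ 0.54   -0.1841] len 0.0129 ang 0.1
[[ 0.57180989 -0.18573202  0.0395    ]] [[ 0.57239858 -0.1869037   0.036     ]]
-5 T [[775.0, 478.0], [772.0, 346.0], [690.0, 356.0], [695.0, 488.0]] B [[597.0, 304.0], [602.0, 414.0]] J [[540.0, 191.0], [531.0, 241.0], [541.0, 298.0]]
3 T [[783.0, 471.0], [762.0, 342.0], [681.0, 364.0], [705.0, 492.0]] B [[589.0, 310.0], [610.0, 417.0]] J [[524.0, 194.0], [524.0, 243.0], [541.0, 298.0]]
10 T [[790.0, 464.0], [753.0, 340.0], [674.0, 371.0], [714.0, 493.0]] B [[584.0, 316.0], [618.0, 419.0]] J [[511.0, 198.0], [518.0, 245.0], [541.0, 298.0]]
```

Hook axis is about (0.5465, −0.190), yaw about +9°. The bail apex matches the model at the tank centre to within 1 mm. I'll go to the grasp now.

In the tool's units: -0.187 rad is -0.935.

Call:
{"fn": "pendant", "kwargs": {
  "plan": [0,0,0,0,0,-0.935,0.085,0,0,0,0,0,-0.935,0.085,0,0,0,0,0,0,0.085]
}}

```text
time_s: 2.78
tool_pos: [0.5304, -0.1003, 0.3003]
tool_rot: [3.132, 0.242, 0.0]
force: [0.2, -0.5, -0.1]
opening: 0.0848
grip_force: 0.0
```

```bash
python3 - <<'E'
from h import *
delta((.5465,-.190,.126),-81)
E
```

```text
t 2.775 pos [ 0.5304 -0.1003  0.3003] y-yaw -81.16 F [ 0.21 -0.51 -0.11] open 0.0848 q6 [-0.26  0.09  1.23 -0.    1.83  1.16]
d old axes [0.0021 0.0911 0.1743] d new axes [0.0018 0.0912 0.1743] rv [ 0.0001 -0.     -0.0028]
```

Call:
{"fn": "pendant", "kwargs": {
  "plan": [0.016,0.728,0,0,0,0,0.085,0.016,0.728,0,0,0,0,0.085,0,0,0.8,0,0,0,0.06,0,0,0.8,0,0,0,0.06,0,0,0.64,0,0,0,0.05,0,0,0.544,0,0,0,0.05,0,0,0,0,0,0,0.04,0,0,0,0,0,0,0.01,0,0,0,0,0,0,0.0,0,0,0,0,0,0,0.0,0,0,0,0,0,0,0,0,0,0,0,0,0,0],
  "grip_n": 60
}}

```text
time_s: 4.28
tool_pos: [0.5475, -0.1903, 0.1288]
tool_rot: [3.13, 0.242, 0.006]
force: [-1.6, 0.4, 6.9]
opening: 0.0115
grip_force: 59.3
```

```bash
python3 - <<'E'
from h import *
delta((.5465,-.190,.140),-81)
E
```

```text
t 4.275 pos [ 0.5475 -0.1903  0.1288] y-yaw -81.15 F [-1.58  0.39  6.91] open 0.0115 q6 [-0.4   0.26  1.38 -0.    1.5   1.02]
d old axes [-0.0009 -0.0004 -0.0112] d new axes [-0.0009 -0.0004 -0.0112] rv [ 0.0023 -0.0037 -0.0026]
```

Call:
{"fn": "pendant", "kwargs": {
  "plan": [0,0,-0.08,0,0,0,0,0,0,-0.08,0,0,0,0,0,0,-0.08,0,0,0,0,0,0,0,0,0,0,0,0,0,0,0,0,0,0],
  "grip_n": 80
}}

```text
time_s: 4.9
tool_pos: [0.5463, -0.1898, 0.141]
tool_rot: [-3.132, -0.243, 0.001]
force: [0.4, 0.7, -1.2]
opening: 0.011
grip_force: 77.8
```

```bash
python3 - <<'E'
from h import *
import cv2
y=np.radians(-12.3);p=np.array([.5475,-.1903,.140])-[.075*np.cos(y),.075*np.sin(y),0]
delta(p,-81)
s=env.camera("scene")["pixels"][240:330,240:340,::-1];I,P=wrist()
W=np.zeros((420,800,3),np.uint8);W[:360,:400]=cv2.resize(s,None,fx=4,fy=4,interpolation=2);W[:,420:800]=I[:,90:470,::-1]
cv2.imwrite("pics/g1.png",W)
E
```

```text
t 4.9 pos [ 0.5463 -0.1898  0.141 ] y-yaw -81.13 F [ 0.42  0.74 -1.22] open 0.011 q6 [-0.4   0.25  1.37 -0.    1.53  1.02]
d old axes [-0.0688 -0.0264  0.0011] d new axes [-0.0688 -0.0266  0.001 ] rv [-0.0001  0.0004 -0.0023]
```

View pics/g1.png

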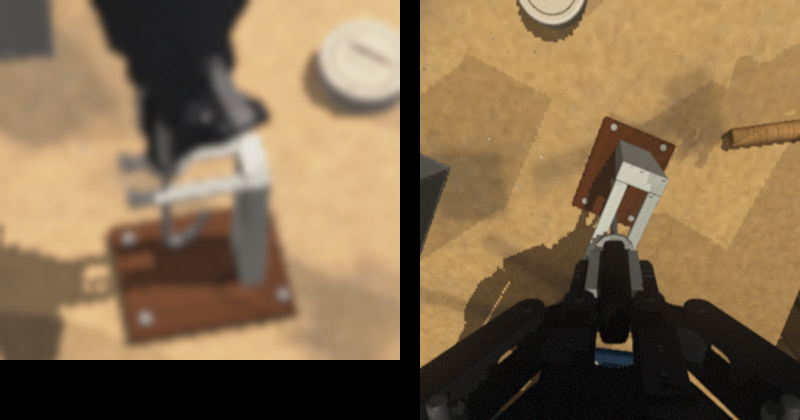

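Hook is held and lifted clear (weight about 1.2 N). I'll move it out along the fork, raise it and turn it to the tank's yaw.

Call:
{"fn": "pendant", "kwargs": {
  "plan": [-0.368,-0.1408,0,0,0,0,0,-0.368,-0.1408,0,0,0,0,0,-0.368,-0.1408,0,0,0,0,0,0,0,-0.8,0,0,0,0,0,0,-0.8,0,0,0,0,0,0,-0.72,0,0,0,0,0,0,0,0,0,0.79,0,0,0,0,0,0,0.79,0,0,0,0,0,0,0.79,0,0,0,0,0,0,0,0],
  "grip_n": 80
}}

```text
time_s: 6.25
tool_pos: [0.4741, -0.1744, 0.2862]
tool_rot: [-3.102, 0.497, 0.0]
force: [-0.7, 0.7, -1.4]
opening: 0.0111
grip_force: 78.1
```

```bash
python3 - <<'E'
from h import *
import cv2
y=np.radians(-18.3);u=np.array([np.cos(y),np.sin(y),0])
p=np.array([.504,.0198,.286])-.034*u
delta(p,-108.3)
I,P=wrist();o=env.observe();R=Ro.from_rotvec(o["tool_rot"]).as_matrix()
pt=lambda x,z:proj(P,o["tool_pos"]+R@np.array([x,0,z])).round(1).tolist()
print("collar far edge",pt(.012,.015),"near",pt(-.012,.015),"rod@tip",pt(.0,.10),"Jtip",pt(.024,.0893),"Jbot",pt(.012,.106))
cv2.imwrite("pics/h1.png",cv2.resize(I[150:310,190:390,::-1],None,fx=3.6,fy=3.6,interpolation=2))
E
```

```text
t 6.25 pos [ 0.4741 -0.1744  0.2862] y-yaw -108.21 F [-0.71  0.66 -1.43] open 0.0111 q6 [-0.43 -0.01  1.36 -0.    1.8   1.46]
d old axes [-0.0663 -0.1938  0.0002] d new axes [-0.0666 -0.1937  0.0002] rv [0.     0.0002 0.0016]
collar far edge [[283.9, 234.0]] near [[283.9, 270.5]] rod@tip [[283.8, 205.0]] Jtip [[283.7, 180.9]] Jbot [[283.8, 189.5]]
```

View pics/h1.png

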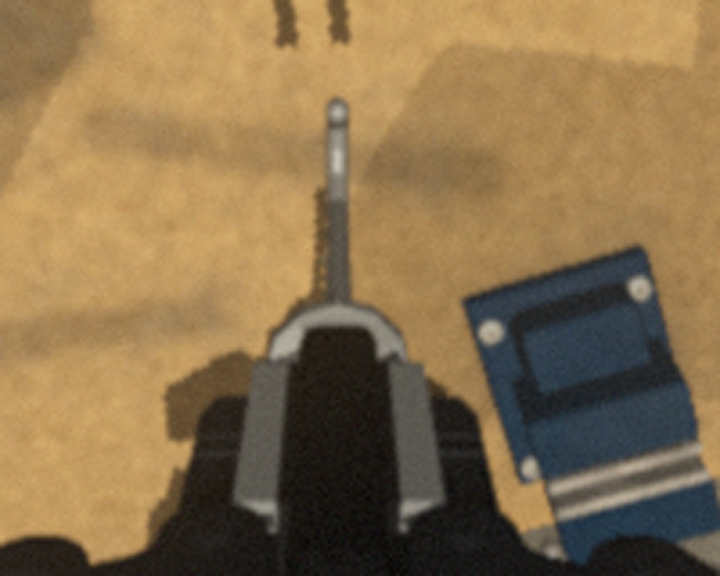

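The J tip (raw 283.6,181.1) and the collar edge match a perfect centred hold: seat = TCP − 0.104 m. I'll move above the tank and check the bail.

In the tool's units: -0.0485 m is -0.776, -0.0166 m is -0.2656.

Call:
{"fn": "pendant", "kwargs": {
  "plan": [-0.2656,-0.776,0,0,0,0,0,-0.2656,-0.776,0,0,0,0,0,-0.2656,-0.776,0,0,0,0,0,-0.2656,-0.776,0,0,0,0,0,0,0,0,0,0,0,0,0,0,0,0,0,0,0]
}}

```text
time_s: 7.05
tool_pos: [0.472, 0.0304, 0.2863]
tool_rot: [3.102, -0.496, 0.0]
force: [0.3, 0.1, -1.8]
opening: 0.0108
grip_force: 78.7
```

```bash
python3 - <<'E'
from h import *
import cv2
y=np.radians(-18.3);u=np.array([np.cos(y),np.sin(y),0])
delta(np.array([.504,.0198,.146])-.034*u,-108.3)
I,P=wrist();v=np.array([-u[1],u[0],0]);c=np.array([.504,.0198,0])
X=[c+a*u+b*v+[0,0,z] for a,b,z in[(0,.02,.042),(0,0,.068),(0,-.02,.042),(-.021,.021,.032),(-.021,-.021,.032),(-.059,.037,.135),(.057,.037,.135),(.057,-.037,.135),(-.059,-.037,.135)]]
k=5;o=np.array([210,100])
print(((proj(P,X)+.5-o)*k-.5).round(0).tolist())
np.save("P2.npy",np.array(P,dtype=object),allow_pickle=True);cv2.imwrite("pics/b1raw.png",I[:,:,::-1])
cv2.imwrite("pics/b1.png",cv2.resize(I[100:220,210:370,::-1],None,fx=k,fy=k,interpolation=2))
E
```

```text
t 7.05 pos [0.472  0.0304 0.2863] y-yaw -108.17 F [ 0.31  0.08 -1.83] open 0.0108 q6 [-0.01 -0.1   1.44 -0.    1.8   1.87]
d old axes [-0.0003 -0.      0.1403] d new axes [-3.000e-04  1.000e-04  1.403e-01] rv [ 0.0005 -0.0001  0.0023]
[[292.0, 215.0], [371.0, 229.0], [449.0, 215.0], [291.0, 290.0], [450.0, 290.0], [193.0, 561.0], [170.0, -33.0], [574.0, -32.0], [548.0, 561.0]]
```

View pics/b1.png

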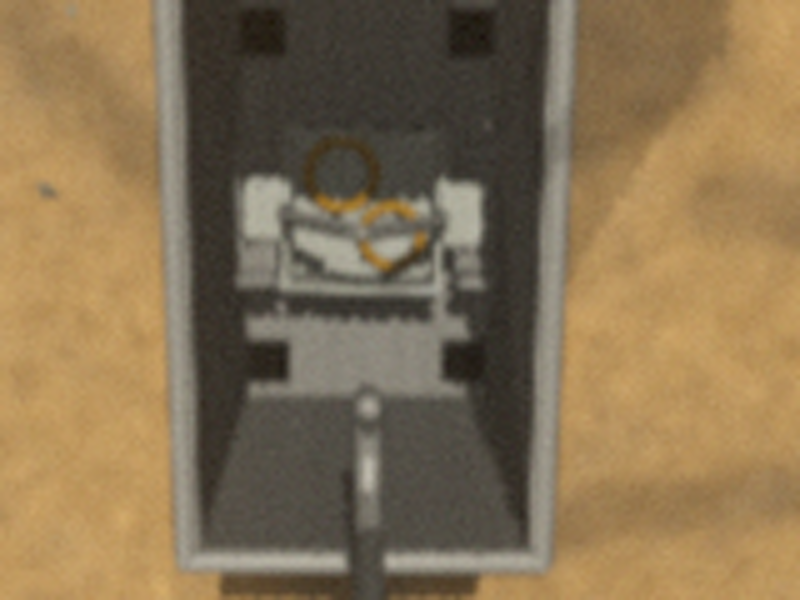

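The bail's corners are seen at (288,218), (362,232) and (437,222), about 1.7 mm to tool −y of the prediction. I'll shift by that and lower into the tank beside the bail.

Call:
{"fn": "pendant", "kwargs": {
  "plan": [-0.024,-0.0272,0,0,0,0,0,0,0,0.64,0,0,0,0,0,0,0.64,0,0,0,0,0,0,0.48,0,0,0,0,0,0,0.288,0,0,0,0,0,0,0.16,0,0,0,0,0,0,0,0,0,0,0,0,0,0,0,0,0,0]
}}

```text
time_s: 8.1
tool_pos: [0.4718, 0.0327, 0.1495]
tool_rot: [-3.101, 0.499, -0.003]
force: [-0.1, 0.1, -2.1]
opening: 0.011
grip_force: 78.7
```

Call:
{"fn": "pendant", "kwargs": {
  "plan": [0.096,0,0,0,0,0,0,0.096,0,0,0,0,0,0,0.096,0,0,0,0,0,0,0.096,0,0,0,0,0,0,0,0,0,0,0,0,0,0,0,0,0,0,0,0]
}}

```text
time_s: 8.85
tool_pos: [0.4938, 0.0252, 0.1482]
tool_rot: [3.102, -0.499, -0.0]
force: [-0.4, -0.7, -2.1]
opening: 0.0113
grip_force: 78.7
```

```bash
python3 - <<'E'
from h import *
import cv2
delta((.504,.02,.15),-108.3)
I,P=wrist();k=4
cv2.imwrite("pics/i1.png",cv2.resize(I[80:220,190:380,::-1],None,fx=k,fy=k,interpolation=2))
E
```

```text
t 8.85 pos [0.4938 0.0252 0.1482] y-yaw -108.29 F [-0.39 -0.66 -2.12] open 0.0113 q6 [-0.02  0.01  1.61 -0.    1.52  1.87]
d old axes [ 0.0113  0.0018 -0.0018] d new axes [ 0.0113  0.0018 -0.0018] rv [0.0001 0.0003 0.0002]
```

View pics/i1.png

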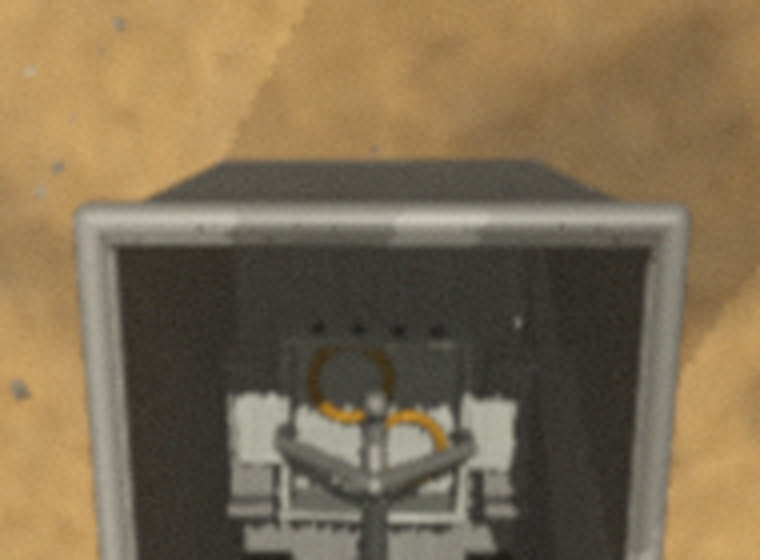

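Bail apex at (372,485) sits between the rod and the J tip at (375,405), centred. I'll lift slowly.

Call:
{"fn": "pendant", "kwargs": {
  "plan": [0,0,-0.096,0,0,0,0,0,0,-0.096,0,0,0,0,0,0,-0.08,0,0,0,0,0,0,-0.064,0,0,0,0,0,0,-0.064,0,0,0,0,0,0,-0.064,0,0,0,0,0,0,-0.064,0,0,0,0,0,0,-0.096,0,0,0,0,0,0,-0.096,0,0,0,0,0,0,0,0,0,0,0]
}}

```text
time_s: 10.15
tool_pos: [0.4942, 0.0252, 0.194]
tool_rot: [-3.102, 0.499, -0.002]
force: [1.3, 0.3, -2.8]
opening: 0.0107
grip_force: 78.5
```

Call:
{"fn": "pendant", "kwargs": {
  "plan": [0,0,-0.128,0,0,0,0,0,0,-0.192,0,0,0,0,0,0,-0.192,0,0,0,0,0,0,-0.192,0,0,0,0,0,0,-0.192,0,0,0,0,0,0,-0.192,0,0,0,0,0,0,-0.192,0,0,0,0,0,0,-0.192,0,0,0,0,0,0,-0.192,0,0,0,0,0,0,-0.192,0,0,0,0,0,0,-0.128,0,0,0,0,0,0,-0.064,0,0,0,0,0,0,0,0,0,0,0,0,0,0,0,0,0,0]
}}

```text
time_s: 11.9
tool_pos: [0.4938, 0.0252, 0.3208]
tool_rot: [3.101, -0.499, -0.001]
force: [0.3, 0.1, -4.9]
opening: 0.0116
grip_force: 78.5
```

```bash
python3 - <<'E'
from h import *
import cv2
y=np.radians(-18.3);u=np.array([np.cos(y),np.sin(y),0])
delta(np.array([.581,.211,.32])-.012*u,-108.3)
I,P=wrist();s=env.camera("scene")["pixels"][130:290,180:340,::-1]
W=np.zeros((480,800,3),np.uint8);W[:480,:480]=cv2.resize(s,None,fx=3,fy=3,interpolation=2);W[:420,480:]=I[:,120:440,::-1]
cv2.imwrite("pics/l1.png",W)
E
```

```text
t 11.9 pos [0.4938 0.0252 0.3208] y-yaw -108.29 F [ 0.33  0.12 -4.94] open 0.0116 q6 [-0.02 -0.04  1.31 -0.    1.87  1.87]
d old axes [ 0.0125 -0.2038  0.0007] d new axes [ 0.0124 -0.2038  0.0008] rv [0.0003 0.0008 0.0002]
```

View pics/l1.png

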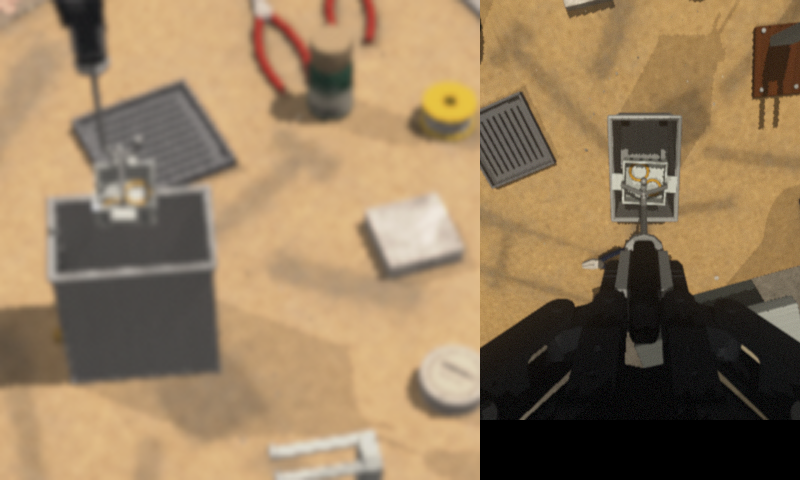

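Basket is out and level above the rim; force −4.9 N. Next is the carry to the tray. I have now viewed 11 pictures, one over the limit of 10, so I'll check by numbers only from here.

The manual's scale: shifts go in shares of 62.5 mm and turns go in units of 0.2 rad. Converting my numbers, -0.004 m is -0.064, -0.02 m is -0.32.

Call:
{"fn": "pendant", "kwargs": {
  "plan": [0.016,-0.128,0,0,0,0,0,0.016,-0.256,0,0,0,0,0,0.016,-0.32,0,0,0,0,0,0.016,-0.32,0,0,0,0,0,0.016,-0.32,0,0,0,0,0,0.016,-0.32,0,0,0,0,0,0.016,-0.32,0,0,0,0,0,0.016,-0.32,0,0,0,0,0,0.016,-0.32,0,0,0,0,0,0.016,-0.256,0,0,0,0,0,0.016,-0.192,0,0,0,0,0,0.016,-0.128,0,0,0,0,0,0.008,-0.064,0,0,0,0,0,0,0,0,0,0,0,0,0,0,0,0,0,0,0,0,0,0,0,0,0,0,0,0,0,0,0,0,0]
}}

```text
time_s: 14.12
tool_pos: [0.5698, 0.2148, 0.3214]
tool_rot: [3.102, -0.5, 0.0]
force: [-0.0, 0.6, -2.9]
opening: 0.0113
grip_force: 78.4
```

Call:
{"fn": "pendant", "kwargs": {
  "plan": [0,0,0.128,0,0,0,0,0,0,0.24,0,0,0,0,0,0,0.288,0,0,0,0,0,0,0.288,0,0,0,0,0,0,0.288,0,0,0,0,0,0,0.288,0,0,0,0,0,0,0.288,0,0,0,0,0,0,0.224,0,0,0,0,0,0,0.128,0,0,0,0,0,0,0.096,0,0,0,0,0,0,0,0,0,0,0,0,0,0,0,0,0,0,0,0,0,0,0,0,0,0,0,0,0,0,0,0]
}}

```text
time_s: 15.88
tool_pos: [0.5699, 0.215, 0.1806]
tool_rot: [-3.102, 0.499, -0.001]
force: [-1.0, -0.2, -2.9]
opening: 0.0106
grip_force: 78.4
```

```bash
python3 - <<'E'
from h import *
y=np.radians(-18.3);u=np.array([np.cos(y),np.sin(y),0])
delta(np.array([.581,.211,.162])-.012*u,-108.3)
E
```

```text
t 15.875 pos [0.5699 0.215  0.1806] y-yaw -108.29 F [-1.03 -0.18 -2.89] open 0.0106 q6 [ 0.3   0.31  1.21 -0.    1.62  2.19]
d old axes [-0.0002  0.0003  0.0186] d new axes [-0.0002  0.0003  0.0186] rv [-0.0002 -0.0005  0.0002]
```

In the tool's units: 0.003 m is 0.048, 0.002 m is 0.032.

Call:
{"fn": "pendant", "kwargs": {
  "plan": [0,0,0.048,0,0,0,0,0,0,0.048,0,0,0,0,0,0,0.048,0,0,0,0,0,0,0.032,0,0,0,0,0,0,0.024,0,0,0,0,0,0,0.024,0,0,0,0,0,0,0.016,0,0,0,0,0,0,0.016,0,0,0,0,0,0,0.016,0,0,0,0,0,0,0.016,0,0,0,0,0,0,0.016,0,0,0,0,0,0,0.016,0,0,0,0,0,0,0.016,0,0,0,0,0,0,0.016,0,0,0,0,0,0,0.016,0,0,0,0,0,0,0.016,0,0,0,0,0,0,0,0,0,0,0,0,0,0,0,0,0,0]
}}

```text
time_s: 18.12
tool_pos: [0.5698, 0.215, 0.1563]
tool_rot: [-3.102, 0.499, -0.0]
force: [0.5, 0.2, -2.8]
opening: 0.0112
grip_force: 78.7
```

Call:
{"fn": "pendant", "kwargs": {
  "plan": [0,0,0.064,0,0,0,0,0,0,0.064,0,0,0,0,0,0,0.064,0,0,0,0,0,0,0.048,0,0,0,0,0,0,0.032,0,0,0,0,0,0,0,0,0,0,0,0,0,0,0,0,0,0]
}}

```text
time_s: 19.0
tool_pos: [0.5699, 0.215, 0.1395]
tool_rot: [-3.102, 0.499, -0.001]
force: [0.1, -0.5, -1.9]
opening: 0.0111
grip_force: 78.7
```

```bash
python3 - <<'E'
from h import *
import cv2
delta((.57,.215,.141),-108.3)
I,P=wrist();o=env.observe();cv2.imwrite("pics/d1raw.png",I[:,:,::-1]);np.save("P3.npy",np.array(P,dtype=object),allow_pickle=True)
E
```

```text
t 19.0 pos [0.5699 0.215  0.1395] y-yaw -108.29 F [ 0.05 -0.51 -1.9 ] open 0.0111 q6 [ 0.3   0.33  1.27 -0.    1.54  2.19]
d old axes [ 0.0001 -0.     -0.0015] d new axes [ 0.0001 -0.     -0.0015] rv [-0.0001 -0.0003  0.0002]
```

In the tool's units: -0.005 m is -0.08, -0.004 m is -0.064.

Call:
{"fn": "pendant", "kwargs": {
  "plan": [-0.064,0,0,0,0,0,0,-0.08,0,0,0,0,0,0,-0.08,0,0,0,0,0,0,-0.08,0,0,0,0,0,0,-0.08,0,0,0,0,0,0,0,0,0,0,0,0,0,0,0,0,0,0,0,0]
}}

```text
time_s: 19.92
tool_pos: [0.5471, 0.2225, 0.1393]
tool_rot: [3.102, -0.499, 0.0]
force: [0.8, -0.5, -2.5]
opening: 0.0112
grip_force: 78.7
```

Call:
{"fn": "pendant", "kwargs": {
  "plan": [0,0,-0.32,0,0,0,0,0,0,-0.64,0,0,0,0,0,0,-0.8,0,0,0,0,0,0,-0.8,0,0,0,0,0,0,-0.32,0,0,0,0,0,0,0,0,0,0,0]
}}

```text
time_s: 20.68
tool_pos: [0.5476, 0.2226, 0.3212]
tool_rot: [-3.1, 0.499, -0.006]
force: [-0.0, 0.4, -2.1]
opening: 0.0112
grip_force: 78.8
```

```bash
python3 - <<'E'
from h import *
import cv2
delta((.4725,-.1754,.32),-81.15)
I,P=wrist();cv2.imwrite("pics/e1raw.png",I[:,:,::-1])
T=pose("top")
u=np.array([np.cos(np.radians(-18.3)),np.sin(np.radians(-18.3)),0]);v=np.array([-u[1],u[0],0]);c=np.array([.581,.211,.004])
# bright (aluminium) pixels around the basket -> centroid on rim/lug level, for wrist and top
for n,J,Q in(("wrist",I,P),("top",env.camera("top")["pixels"],T)):
    q=proj(Q,[c+a*u+b*v+[0,0,.02] for a,b in((-.045,-.045),(.045,-.045),(.045,.045),(-.045,.045))])
    M=np.zeros(J.shape[:2],np.uint8);cv2.fillConvexPoly(M,q.astype(np.int32),1)
    g=J.min(2);m=((g>150)&(M>0));ys,xs=np.nonzero(m);w=ray(Q,np.c_[xs,ys],.022)[:,:2]-c[:2]
    l=np.c_[w@u[:2],w@v[:2]]*1e3
    print(n,len(l),"n; median",np.median(l,0).round(1),"5%",np.percentile(l,5,0).round(1),"95%",np.percentile(l,95,0).round(1))
    r=cv2.minAreaRect(l.astype(np.float32));print(r, np.percentile(g[M>0],[10,50,90]))
E
```

```text
t 20.675 pos [0.5476 0.2226 0.3212] y-yaw -108.3 F [-0.04  0.4  -2.08] open 0.0112 q6 [ 0.32  0.24  1.02 -0.    1.88  2.21]
d old axes [0.0536 0.4014 0.0005] d new axes [-0.1354  0.3817  0.0012] rv [-0.0014 -0.0037 -0.4738]
wrist 295 n; median [1.5 0.7] 5% [-12.8 -28.3] 95% [ 8.5 28.1]
((-1.3632850646972656, -0.7182960510253906), (60.528194427490234, 38.334716796875), 88.77779388427734) [ 54.  91. 138.]
top 112 n; median [-0.8 -1. ] 5% [-16.1 -27.4] 95% [ 7.8 27.8]
((-1.2067384719848633, -0.25841522216796875), (58.4098014831543, 35.219730377197266), 65.4773941040039) [ 74.  106.  144.3]
```

The basket stands at the tray centre at the expected size and heading. I'll return the hook to the point in front of the fork.

In the tool's units: 0.06 m is 0.96, 0.05 m is 0.8, -0.158 rad is -0.79.

Call:
{"fn": "pendant", "kwargs": {
  "plan": [0.1104,0.8,0,0,0,0,0,0.1104,0.8,0,0,0,0,0,0.1104,0.8,0,0,0,0,0,0.1104,0.8,0,0,0,0,0,0.1104,0.8,0,0,0,0,0,0.1104,0.8,0,0,0,0,0,0.1104,0.8,0,0,0,0,0,0.1104,0.8,0,0,0,0,0,0,0,0,0,0,-0.79,0,0,0,0,0,0,-0.79,0,0,0,0,0,0,-0.79,0,0,0,0.96,0,0,0,0,0,0,0.96,0,0,0,0,0,0,0.64,0,0,0,0,0,0,0.32,0,0,0,0,0,0,0,0,0,0,0,0,0,0,0,0,0,0]
}}

```text
time_s: 22.95
tool_pos: [0.4741, -0.1747, 0.1399]
tool_rot: [3.132, 0.243, 0.001]
force: [0.3, 0.5, -1.5]
opening: 0.0109
grip_force: 79.0
```

```bash
python3 - <<'E'
from h import *
delta((.4741,-.1744,.141),-81.15);delta((.5450,-.1898,.141),-81.15)
E
```

```text
t 22.95 pos [ 0.4741 -0.1747  0.1399] y-yaw -81.13 F [ 0.31  0.46 -1.5 ] open 0.0109 q6 [-0.43  0.04  1.59 -0.    1.5   0.99]
d old axes [ 0.     -0.0003 -0.0011] d new axes [ 0.     -0.0003 -0.0011] rv [ 0.0005 -0.0006  0.0003]
t 22.95 pos [ 0.4741 -0.1747  0.1399] y-yaw -81.13 F [ 0.31  0.46 -1.5 ] open 0.0109 q6 [-0.43  0.04  1.59 -0.    1.5   0.99]
d old axes [ 0.0677  0.0258 -0.001 ] d new axes [ 0.0677  0.0258 -0.0011] rv [ 0.0005 -0.0006  0.0003]
```

In the tool's units: 0.0168 m is 0.2688, 0.0064 m is 0.1024.

Call:
{"fn": "pendant", "kwargs": {
  "plan": [0.2688,0.1024,0,0,0,0,0,0.2688,0.1024,0,0,0,0,0,0.2688,0.1024,0,0,0,0,0,0.2688,0.1024,0,0,0,0,0,0,0,0,0,0,0,0,0,0,0.048,0,0,0,0,0,0,0.048,0,0,0,0,0,0,0.032,0,0,0,0,0,0,0.032,0,0,0,0,0,0,0.024,0,0,0,0,0,0,0,0,0,0,0,0,0,0,0,0,0,0]
}}

```text
time_s: 24.45
tool_pos: [0.5443, -0.1896, 0.1288]
tool_rot: [3.132, 0.243, 0.001]
force: [-4.3, 0.6, 5.3]
opening: 0.011
grip_force: 80.0
```

```bash
python3 -c "
from h import *
delta((.5445,-.19,.3),-81.15)"
```

```text
t 24.45 pos [ 0.5443 -0.1896  0.1288] y-yaw -81.13 F [-4.31  0.65  5.28] open 0.011 q6 [-0.4   0.25  1.39 -0.    1.5   1.02]
d old axes [ 0.0002  0.0005 -0.1712] d new axes [ 1.000e-04  4.000e-04 -1.712e-01] rv [ 0.0005 -0.0006  0.0004]
```

Same contact height as before, so the collar rests on the fork. I'll relax the force a little and release.

Call:
{"fn": "pendant", "kwargs": {
  "plan": [0,0,-0.016,0,0,0,0,0,0,0,0,0,0,0.013,0,0,0,0,0,0,0.016,0,0,0,0,0,0,0.02,0,0,0,0,0,0,0.03,0,0,0,0,0,0,0.05,0,0,0,0,0,0,0.06,0,0,0,0,0,0,0.06],
  "grip_n": 20
}}

```text
time_s: 25.45
tool_pos: [0.5443, -0.1896, 0.1288]
tool_rot: [3.132, 0.243, 0.0]
force: [-0.0, 0.6, 0.7]
opening: 0.0602
grip_force: 0.0
```

Call:
{"fn": "pendant", "kwargs": {
  "plan": [0,0,-0.32,0,0,0,0.06,0,0,-0.64,0,0,0,0.06,0,0,-0.8,0,0,0,0.06,0,0,-0.8,0,0,0,0.06,-0.8,0,0,0,0,0,0.06,0,0,0,0,0,0,0.06]
}}

```text
time_s: 26.2
tool_pos: [0.4931, -0.1976, 0.2892]
tool_rot: [3.132, 0.24, 0.0]
force: [0.6, 0.0, 0.5]
opening: 0.0599
grip_force: 0.0
```

```bash
python3 - <<'E'
from h import *
import cv2
delta((.5445,-.19,.3),-81.15)
I,P=wrist();cv2.imwrite("pics/z1raw.png",I[:,:,::-1])
Z=lambda c,yaw,l:np.array([[c[0]+np.cos(yaw)*a-np.sin(yaw)*b,c[1]+np.sin(yaw)*a+np.cos(yaw)*b,z] for a,b,z in l])
# dark handle silhouette against a model standing upright in the fork
y=np.radians(9);X=Z((.5443,-.1896),y,[(a,b,z) for a in(-.01,.01) for b in(-.006,.006) for z in(.114,.175)])
q=proj(P,X);h=cv2.convexHull(q.astype(np.int32));M=np.zeros(I.shape[:2],np.uint8);cv2.fillConvexPoly(M,h,1)
big=cv2.dilate(M,np.ones((15,15)));d=(I.max(2)<75)
print("dark in model",d[M>0].mean(),"dark px",(d&(M>0)).sum(),"in ring",(d&(big>0)&(M==0)).sum(),q.round(0).min(0),q.round(0).max(0))
ys,xs=np.nonzero(d&(big>0));print("dark bbox",xs.min(),ys.min(),xs.max(),ys.max(),"centroid",xs.mean(),ys.mean(),"model",np.array(np.nonzero(M)).mean(1)[::-1])
# compare earlier undisturbed view of the scene for bystanders
s=cv2.imread("pics/top0.png");t=cv2.resize(env.camera("top")["pixels"][:,:,::-1],(784,588),interpolation=2)
D=(np.abs(s.astype(int)-t).max(2)>50).astype(np.uint8);n,_,st,_=cv2.connectedComponentsWithStats(D)
print([r.tolist() for r in st[1:] if r[4]>60])
E
```

```text
t 26.2 pos [ 0.4931 -0.1976  0.2892] y-yaw -81.22 F [0.57 0.05 0.54] open 0.0599 q6 [-0.45  0.06  1.27 -0.    1.8   0.97]
d old axes [ 0.0519  0.0003 -0.0108] d new axes [ 0.0519  0.0004 -0.0108] rv [ 0.0005 -0.0001 -0.0012]
dark in model 0.7254901960784313 dark px 333 in ring 99 [276. 124.] [290. 153.]
dark bbox 269 116 295 151 centroid 282.6550925925926 134.03703703703704 model [283.         138.18300654]
[[405, 321, 165, 203, 9042], [264, 322, 26, 22, 282], [557, 355, 16, 24, 223], [577, 369, 25, 24, 242], [617, 369, 51, 53, 1431], [363, 379, 23, 11, 122], [665, 384, 27, 53, 764], [542, 413, 126, 121, 4062], [501, 447, 51, 66, 1719], [658, 446, 16, 21, 137], [644, 468, 17, 21, 117], [602, 512, 30, 39, 357], [529, 521, 41, 19, 392], [495, 542, 49, 46, 1481], [579, 547, 15, 20, 136], [394, 569, 80, 19, 1326], [327, 570, 62, 18, 808]]
```

In the tool's units: -0.02 m is -0.32.

Call:
{"fn": "pendant", "kwargs": {
  "plan": [0,0,-0.32,0,0,0,0.06,0,0,0,0,0,0,0.06,0,0,0,0,0,0,0.06,0,0,0,0,0,0,0.06]
}}

```text
time_s: 26.8
tool_pos: [0.4949, -0.1971, 0.3077]
tool_rot: [-3.131, -0.243, 0.002]
force: [0.1, 0.3, -0.2]
opening: 0.0601
grip_force: 0.0
```

```bash
python3 - <<'E'
from h import *
import cv2
from scipy.optimize import minimize
I,P=wrist();K=cv2.resize(I,None,fx=4,fy=4,interpolation=2)
c=np.array([(a,b,z) for a in(-.009,.009) for b in(-.005,.005) for z in(.0,.061)])
def mask(q):
    X=c@Ro.from_euler("ZYX",[q[2],q[3],q[4]]).as_matrix().T+[q[0],q[1],.114]
    h=cv2.convexHull(((proj(P,X)+.5)*4-.5).round().astype(np.int32));M=np.zeros(K.shape[:2],np.uint8);cv2.fillConvexPoly(M,h,1);return M
q0=[.5443,-.1896,.155,0,0];m=((K.max(2)<60)&(cv2.dilate(mask(q0),np.ones((41,41)))>0)).astype(np.uint8)
m=cv2.morphologyEx(m,cv2.MORPH_OPEN,np.ones((13,13)))
n,L,st,_=cv2.connectedComponentsWithStats(m);m=(L==1+st[1:,4].argmax()).astype(np.uint8)
f=lambda q:1-(mask(q)&m).sum()/(mask(q)|m).sum()
r=minimize(f,q0,method="Nelder-Mead",options=dict(initial_simplex=np.vstack([q0]+[np.add(q0,d) for d in np.diag([.003,.003,.15,.1,.1])])))
print(f(q0),r.fun,r.x.round(4))
print("tin/jar etc unchanged; t",env.observe()["time_s"])
E
```

```text
0.539442403285066 0.4310572106511996 [ 0.545  -0.1897  0.0852  0.1107 -0.011 ]
tin/jar etc unchanged; t 26.85
```

Call:
{"fn": "pendant", "kwargs": {
  "plan": [0.4,-0.7216,0.0592,0,0,0,0.085,0.4,-0.7216,0.0592,0,0,0,0.085,0,0,0,0,0,0.925,0.085,0,0,0,0,0,0.925,0.085,0,0,0,0,0,0,0.085,0,0,0,0,0,0,0.085,0,0,0,0,0,0,0.085]
}}

```text
time_s: 27.72
tool_pos: [0.5303, -0.1006, 0.3014]
tool_rot: [3.124, -0.335, 0.0]
force: [-1.0, -0.4, -0.3]
opening: 0.0846
grip_force: 0.0
```

```bash
python3 - <<'E'
from h import *
import cv2
delta((.5304,-.1003,.3003),-102.4)
I,P=wrist();A=cv2.imread("pics/w1raw.png");B=I[:,:,::-1].copy()
M=cv2.matchTemplate(B[60:200,290:420],A[95:178,330:386],cv2.TM_CCOEFF_NORMED);_,v,_,l=cv2.minMaxLoc(M);print("stand+hook match",v,"shift",l[0]-40,l[1]-35)
a,b=A[95:178,330:386],B[60+l[1]:143+l[1],290+l[0]:346+l[0]]
d=np.abs(a.astype(int)-b).max(2)>60;ys,xs=np.nonzero(d);print("diff px",d.sum(),(xs.min()+330,xs.max()+330,ys.min()+95,ys.max()+95) if d.sum() else "")
M=cv2.matchTemplate(B[60:200,290:420],A[136:172,350:386],cv2.TM_CCOEFF_NORMED);_,v,_,l=cv2.minMaxLoc(M);print("hook match",v,"shift",l[0]-60,l[1]-76)
E
```

```text
t 27.725 pos [ 0.5303 -0.1006  0.3014] y-yaw -102.23 F [-1.01 -0.39 -0.29] open 0.0846 q6 [-0.26  0.09  1.22 -0.    1.83  1.53]
d old axes [ 0.     -0.0003  0.0011] d new axes [ 0.     -0.0003  0.0011] rv [ 0.0001 -0.      0.003 ]
stand+hook match 0.9480799436569214 shift -1 1
diff px 111 (np.int64(332), np.int64(385), np.int64(100), np.int64(170))
hook match 0.9752038717269897 shift 0 3
```

The hook looks as it did at the start (match 0.975, shifted about 2 mm, as placed), so it hangs upright in the fork. I'm handing in.

```bash
python3 -c "
from rig import env
print(env.close_job())"
```

```text
the job is handed in; nothing more can be done
None
```

I hooked the basket out of the tank, set it down upright in the tray and hung the hook back in its fork, then handed the job in at about 28 s with no verdict returned; the basket's and hook's final states were checked by image code only, because I had viewed 11 pictures, one over the limit of 10.

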